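Make room in the spice rack with its locking end stop and close it up on the full row

TASK

Put the two spice jars that stand about the worktop into the spice rack, upright in one row with the two already there. The rack's end stop is locked: it slides only while the thumb button on its grip is held in, so slide it out to make room, and when all four jars are in, slide it back up to the row, leaving no more than about a centimetre of play in all, and let the button spring out so that it locks. Keep the jars from falling over, and leave the other things where they are.

Things in the scene. Friction and masses are not known exactly. Their poses are not given: they have to be found in the camera images.
- rack: fixed spice rack: aluminium channel 66 mm wide, 316 mm long along its y. Origin: centre of underside; front (-x) faces the robot, yaw within 0.28 rad. Channel floor at z 8 mm; side walls 32 mm high with in-turned lips 54 mm apart. Fixed black cheek at the +y end: inner face at y +140 mm, 80 mm high. The end stop closes the other end of the row; a cap 36 mm high ends the channel at y -164 mm.
- end_stop (a joint): black stop sliding in the channel. Value = length of the row's bay in m (stop face at rack y = 0.140 - value); grows towards -y, 0.098 to 0.232. Starts with no room for a third jar; four touching jars take 0.176. Face plate 8 mm thick, 80 mm high over the worktop; grip pillar's middle 40 mm behind the face (-y). Locks on pins every 8 mm, 2 mm of play; released, it slides with 1 to 2 N.
- stop_grip (a point): middle of the stop's grip, 72 mm over the worktop, moving with the stop; axes as the rack's. The pillar's ribbed back is 17 mm from here to rack +x, the thumb button's front 18 mm to rack -x: 35 mm across, 28 mm when pressed. The pillar is 34 mm along the rack, its top 92 mm over the worktop.
- thumb_button (a joint): grey button on the grip pillar's front, 28 mm wide, 50 to 90 mm over the worktop. Value = m pressed towards the pillar (rack +x): 0 out and locked, 0.007 fully in, stop free above 0.0045. Spring 2.4 N to 6.6 N; squeeze the grip across the rack with 15 to 25 N. Let go with the pawl on a pin it stays part in: shift the stop 2 to 4 mm until it springs out.
- jar_1: glass spice jar with a red screw cap: body 42 mm across, cap 45 mm across at heights 85 to 106 mm, 106 mm tall, about 0.11 kg. Origin: centre of its underside; z up its axis. Starts upright in the rack.
- jar_2: glass spice jar with a red screw cap: body 42 mm across, cap 45 mm across at heights 85 to 106 mm, 106 mm tall, about 0.11 kg. Origin: centre of its underside; z up its axis. Starts upright in the rack.
- jar_3: glass spice jar with a red screw cap: body 42 mm across, cap 45 mm across at heights 85 to 106 mm, 106 mm tall, about 0.11 kg. Origin: centre of its underside; z up its axis. Starts upright on the worktop right of the rack; must go into the rack.
- jar_4: glass spice jar with a red screw cap: body 42 mm across, cap 45 mm across at heights 85 to 106 mm, 106 mm tall, about 0.11 kg. Origin: centre of its underside; z up its axis. Starts upright on the worktop right of the rack; must go into the rack.
- tin: food tin, upright, 57 mm across, 72 mm high; leave it. Origin: centre of its underside.
- sauce_bottle: glass sauce bottle, upright, 58 mm across, 208 mm high; leave it. Origin: centre of its underside.
- garlic: garlic bulb, 60 mm across, 58 mm high; leave it. Origin: centre of its underside.
- lime: lime behind the rack, 55 x 46 x 45 mm; leave it. Origin: centre of its underside.
- mug: small cup behind the rack, 62 mm across (92 mm with its handle), 51 mm high; leave it. Origin: centre of its underside.
- peeler: peeler lying on the worktop, 170 x 25 x 18 mm, long axis x; leave it. Origin: centre of its underside.
- wall_back_right: wall cupboard over the back of the worktop, fixed: keep the wrist and arm clear. Its underside is 0.46 m over the worktop; its front with the door handles is at world x 0.61 m, from world y -0.56 to +0.32 m.
- knife_block: wooden knife block at the right end of the worktop, fixed: 224 x 98 x 287 mm with its knives, all at world y below -0.53 m; keep clear.

How it is judged:
By the outcome, as a careful person would: the job done as asked, in the order asked, and still so for the second after the job is handed in, with the robot touching nothing.
It also fails if it takes over 72 s, if anything falls off the work surface, if the arm or the gripper's body presses on something with over 40 N, if the wrist force passes 120 N, or if a joint passes its speed limit or range.

ROBOT

A 6-joint arm with a two-finger parallel gripper is mounted at the origin on a cart in front of the work surface, level with it; the furniture and walls round the work are solid. World frame = base frame: x ahead of the robot, y to its left, z up, the work surface at z = 0. Lengths are in m, angles in rad, forces in N, time in s.
With the tool pointing down it reaches from about 0.375 to 0.9 m from the base axis. Payload 3.1 kg.
Tool frame: the origin (TCP) lies midway between the tips of the shut fingers; the grasp point (between the pads) lies 19 mm behind it (manip.grip_depth is the distance from the TCP to the grasp point, in m); z points along the fingers, y is the line along which they close (so a half turn about z gives the same grasp; the last joint's range is limited). The gripper opens to 85 mm and grips with 20 to 120 N. Pads are 22 mm wide; open, the fingers measure 114 mm over their backs; the gripper's body (76 mm by 85 mm) begins 54 mm behind the grasp point. The pads swing forward as they close: fully open they stand 13 mm farther back than shut.
Start: joints at [1.067, 0.527, 1.433, -0, 1.181, -0.178], TCP at [0.2, 0.592, 0.231] pointing down, gripper open.
Joint ranges: [-3.08, 3.08], [-0.75, 2.2], [0.22, 2.44], [-1.43, 4.57], [0, 2.65], [-2.85, 2.85]. Speed limits (rad/s): [2.79, 2.79, 3.14, 3.14, 3.14, 3.14].

INTERFACE

Orientations are given as a unit quaternion [x, y, z, w].
In Python, from station import telemetry, snapshot, manip gives the robot as it stands. The module is installed in compiled form; this text tells all that it offers.
- The arm moves only by the shell command python3 -m crank 'ROWS' [OPENING] [FORCE]. ROWS is text: rows parted by semicolons, each of 6 numbers parted by spaces: the shift along the tool's x, y, z as a fraction of full scale, then the turn, a rotation vector about the tool's x, y, z as a fraction of full scale. A call has exactly 5 rows; each row shifts and turns the commanded pose from where the row before left it, along the tool's axes as they then stand; what a row does not reach is not made up. Full scale, the value 1, is 4 cm for a shift and 90 degrees for a turn. A row lasts 1/10 s, in which the tool goes at most 50 mm and 8.59 degrees, less where a joint would pass 70% of its speed; a pose out of reach is approached as far as the arm can. A call with a number of a shift or a turn outside -1 to 1 is refused whole. A call with a gripper value outside its range is refused whole. OPENING is the opening, from -1 (shut) to 1 (fully open), set as the call begins (- or left out, the last holds). The fingers move at their own pace and stop on an object; FORCE is the grip in N (left out, the last holds). Time passes only in rows, so rows that do not move let the fingers close, or fill a call up. It gives the time, the measured TCP pose, the force, the opening and the grip force at its end, in the units of the state.
- telemetry.sense(): the state, without advancing time (a new reading comes with each control period).
- snapshot(name): name is "scene" or "side" or "wrist"; returns a dict with "image" (420x560x3 uint8, red, green, blue), "depth" (420x560 float32, m along the optical axis (not along the pixel's ray), 0 where there is no reading), "camera_matrix" (3x3 intrinsics, pixels), "rvec" (rotation vector, rad) and "tvec" (3), from world to camera coordinates, as OpenCV has them. Camera axes: x right, y down, z forward; pixel columns grow to the right and rows downward; lengths in m; the calibration is good to about 2 mm. A picture is of the moment at which its call begins.
- manip.sign_off(): hands the job in; it is judged then, once.
The state is a dict: "t": time; "q": joint angles; "qd": joint speeds; "tau": joint torques, N m; "tcp_pos": TCP position; "tool_rot": TCP orientation; "force": force on the tool from outside, world axes, zero at the start; "ft_torque": the same for the moment, N m; "finger_gap": opening from 0.0 (shut) to 1.0 (fully open); "gripper_force": force on a finger pad.
Only numpy, scipy, OpenCV 4.12 (cv2) and the standard library are available. Lean on these libraries where they do the work, as an engineer would, in place of code of your own. Each camera call takes 0.05 s, during which the arm holds its last target. There are 200 camera calls.

## Working session

There is one attempt and no reset: what is moved stays moved. The work goes in short steps, Python scripts to look and compute and a shell command to move; the robot and the scene stay as the last step left them, time stands still between calls to the robot, and variables do not carry over. Pictures are saved under pics/ and viewed, at most 10 in all, crops included, and the job is handed in when it is done.

```bash
mkdir -p pics; cat > h.py <<'E'
import numpy as np, cv2
from scipy.spatial.transform import Rotation as R
from station import telemetry, snapshot, manip
def cloud(s):
    d=s["depth"];K=s["camera_matrix"];h,w=d.shape
    u,v=np.meshgrid(np.arange(w),np.arange(h))
    p=np.stack([(u-K[0,2])/K[0,0]*d,(v-K[1,2])/K[1,1]*d,d],-1)
    Rm=cv2.Rodrigues(np.array(s["rvec"],float))[0]
    P=(p-np.array(s["tvec"]).reshape(3))@Rm
    P[d==0]=np.nan
    return P
def save(s,n): cv2.imwrite(f"pics/{n}.png",s["image"][:,:,::-1])
E
python3 - <<'E'
from h import *
for n in ("scene","side"):
    s=snapshot(n); save(s,n+"0"); np.savez(f"{n}0.npz",**s)
st=telemetry.sense(); print({k:np.round(v,3) for k,v in st.items()}); print(manip.grip_depth)
E
```

```text
{'t': np.float64(0.1), 'q': array([ 1.067,  0.528,  1.434,  0.   ,  1.181, -0.179]), 'qd': array([-0.002, -0.002, -0.003, -0.   , -0.002,  0.   ]), 'tau': array([-0.0000e+00, -4.4330e+01, -1.7859e+01, -0.0000e+00,  4.0000e-03,
        0.0000e+00]), 'tcp_pos': array([0.2  , 0.592, 0.23 ]), 'tool_rot': array([ 0.162,  0.987, -0.001, -0.   ]), 'force': array([-0.158,  1.045,  0.509]), 'ft_torque': array([ 0.008, -0.014, -0.043]), 'gripper_force': np.float64(0.0), 'finger_gap': np.float64(1.002)}
0.0187
```

View pics/scene0.png

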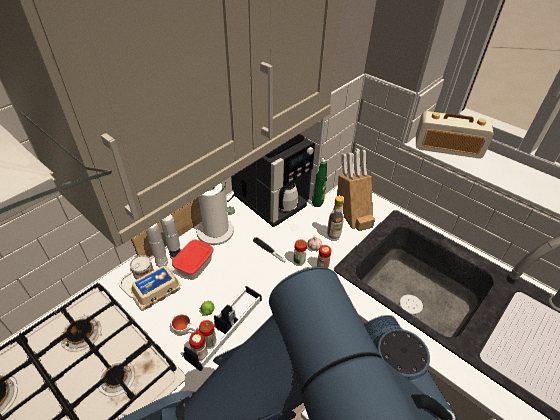

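View pics/side0.png

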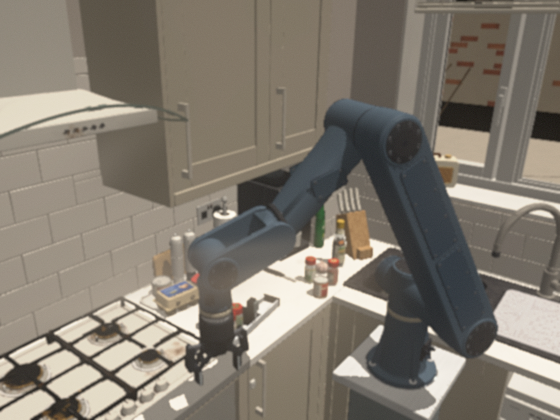

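The scene view shows rack jars at about (198,341) and (207,327), the stop at about (228,318) and the rack's right end at about (260,292). The loose jars are at about (300,250) and (324,255), the garlic at (314,243) and the bottle at (337,220). The side view adds the tin at about (321,287), in front of the loose jars.

```bash
python3 - <<'E'
from h import *
for n in ("scene","side"):
    s=dict(np.load(n+"0.npz")); P=cloud(s); im=s["image"]
    hsv=cv2.cvtColor(im,cv2.COLOR_RGB2HSV)
    red=((hsv[...,0]<8)|(hsv[...,0]>172))&(hsv[...,1]>140)&(hsv[...,2]>60)&(P[...,2]>0.04)&(P[...,2]<0.13)
    k,l,st,c=cv2.connectedComponentsWithStats(red.astype(np.uint8))
    for i in range(1,k):
        if st[i,4]<15: continue
        q=P[l==i]; top=q[q[:,2]>np.nanpercentile(q[:,2],60)]
        print(n,c[i].round(),st[i,4],"mid",((np.nanpercentile(q,2,0)+np.nanpercentile(q,98,0))/2).round(3),"ztop",np.nanmax(q[:,2]).round(3))
    # height map top-view
    z=P[...,2]; m=(z>0.012)&(z<0.25)&(P[...,0]>0.25)&(P[...,0]<0.75)&(P[...,1]>-0.55)&(P[...,1]<0.6)
    S=500;img=np.zeros((600,800,3),np.uint8)
    m2=(z>-.02)&(z<0.3)
    a=((0.6-P[...,1])/0.0015).astype(float); b=((0.8-P[...,0])/0.001).astype(float)
    ok=m2&(a>=0)&(a<800)&(b>=0)&(b<600)
    order=np.argsort(z[ok])
    A=a[ok].astype(int)[order];B=b[ok].astype(int)[order];C=im[ok][order]
    for x,y,cc in zip(A,B,C): cv2.circle(img,(x,y),1,tuple(int(v) for v in cc[::-1]),-1)
    cv2.imwrite(f"pics/top_{n}.png",img)
E
```

```text
scene [192. 256.] 898 mid [0.781 0.031 0.057] ztop 0.067
scene [300. 246.] 97 mid [ 0.505 -0.253  0.099] ztop 0.113
scene [325. 252.] 93 mid [ 0.425 -0.294  0.098] ztop 0.111
scene [177. 318.] 25 mid [0.624 0.228 0.044] ztop 0.048
scene [201. 335.] 303 mid [0.49  0.225 0.106] ztop 0.119
side [334. 262.] 19 mid [ 0.423 -0.288  0.102] ztop 0.107
side [237. 310.] 34 mid [0.483 0.212 0.106] ztop 0.116
```

View pics/top_scene.png

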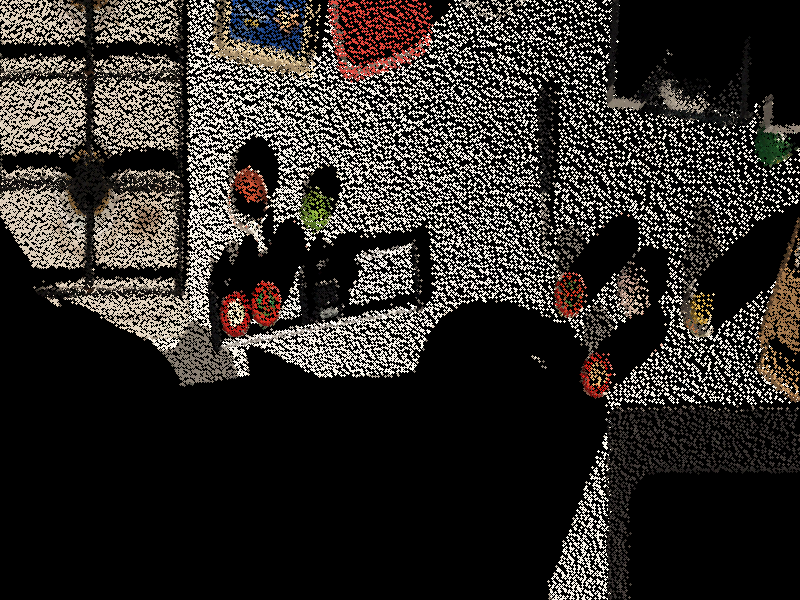

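```bash
cat >> h.py <<'E'
def plan(target,psi,n):
    """psi: world angle (rad) of tool y (finger line), tool down; prints n equal rows"""
    st=telemetry.sense(); p=st["tcp_pos"]; M=R.from_quat(st["tool_rot"])
    y=M.as_matrix()[:,1]; a=np.arctan2(y[1],y[0])
    d=(psi-a+np.pi)%(2*np.pi)-np.pi
    if abs(d)>np.pi/2: d-=np.sign(d)*np.pi
    G=R.from_matrix(np.array([[-np.sin(a+d),np.cos(a+d),0],[np.cos(a+d),np.sin(a+d),0],[0,0,-1]]).T)
    v=np.array([[-np.sin(a+d),np.cos(a+d),0]])
    X=np.array([-np.sin(a+d),np.cos(a+d),0]);Y=np.array([np.cos(a+d),np.sin(a+d),0])
    if np.dot(np.cross(X,Y),[0,0,-1])<0: X=-X
    G=R.from_matrix(np.stack([X,Y,[0,0,-1]],1))
    rv=(M.inv()*G).as_rotvec()
    print("p",p.round(4),"yang",a.round(3),"turn deg",np.degrees(rv).round(1),"F",np.round(st["force"],1),"gap",np.round(st["finger_gap"],3),"gf",np.round(st["gripper_force"],1),"t",round(float(st["t"]),2),"q",np.round(st["q"],2))
    step=(np.array(target)-p)/n; Mi=M
    for i in range(n):
        s=Mi.inv().apply(step)/0.04
        print(" ".join(f"{x:.3f}" for x in np.r_[s,rv/n/(np.pi/2)]))
        Mi=Mi*R.from_rotvec(rv/n)
E
python3 - <<'E'
from h import *
plan([0.40,0.12,0.30],0.22,15)
s=snapshot("wrist"); st=telemetry.sense()
Rm=cv2.Rodrigues(np.array(s["rvec"],float))[0]; c=-Rm.T@np.ravel(s["tvec"])
M=R.from_quat(st["tool_rot"]).as_matrix()
print("cam in tool",M.T@(c-st["tcp_pos"]),"axes in tool\n",(M.T@Rm.T).round(2), s["camera_matrix"][0])
E
```

```text
p [0.1997 0.5916 0.2304] yang 1.245 turn deg [-0.1  0.  58.7] F [-0.2  1.   0.5] gap 1.002 gf 0.0 t 0.1 q [ 1.07  0.53  1.43  0.    1.18 -0.18]
-0.568 -0.638 -0.115 -0.000 0.000 0.044
-0.610 -0.598 -0.115 -0.000 0.000 0.044
-0.649 -0.555 -0.115 -0.000 0.000 0.044
-0.686 -0.509 -0.115 -0.000 0.000 0.044
-0.719 -0.461 -0.115 -0.000 0.000 0.044
-0.749 -0.411 -0.115 -0.000 0.000 0.044
-0.775 -0.359 -0.116 -0.000 0.000 0.044
-0.798 -0.305 -0.116 -0.000 0.000 0.044
-0.817 -0.250 -0.116 -0.000 0.000 0.044
-0.832 -0.193 -0.116 -0.000 0.000 0.044
-0.843 -0.136 -0.116 -0.000 0.000 0.044
-0.850 -0.078 -0.116 -0.000 0.000 0.044
-0.854 -0.020 -0.116 -0.000 0.000 0.044
-0.853 0.038 -0.116 -0.000 0.000 0.044
-0.848 0.097 -0.116 -0.000 0.000 0.044
cam in tool [ 7.25091320e-02  6.53038678e-05 -1.42791767e-01] axes in tool
 [[ 0.   -0.96 -0.29]
 [ 1.    0.    0.  ]
 [-0.   -0.29  0.96]] [356.16524785   0.         282.78308912]
```

```bash
python3 -m crank '-0.57 -0.64 -0.12 0 0 0.044;-0.61 -0.6 -0.12 0 0 0.044;-0.65 -0.56 -0.12 0 0 0.044;-0.69 -0.51 -0.12 0 0 0.044;-0.72 -0.46 -0.12 0 0 0.044' >/dev/null
python3 -m crank '-0.75 -0.41 -0.12 0 0 0.044;-0.78 -0.36 -0.12 0 0 0.044;-0.8 -0.31 -0.12 0 0 0.044;-0.82 -0.25 -0.12 0 0 0.044;-0.83 -0.19 -0.12 0 0 0.044' >/dev/null
python3 -m crank '-0.84 -0.14 -0.12 0 0 0.044;-0.85 -0.08 -0.12 0 0 0.044;-0.85 -0.02 -0.12 0 0 0.044;-0.85 0.04 -0.12 0 0 0.044;-0.85 0.1 -0.12 0 0 0.044'
python3 - <<'E'
from h import *
plan([0.4,0.12,0.3],0.22,1)
for n in ("wrist","scene","side"):
    s=snapshot(n); save(s,n+"1"); np.savez(n+"1.npz",**s)
E
```

```text
t: 1.65
tcp_pos: [0.398, 0.1175, 0.3035]
tool_rot: [0.631, 0.776, 0.0, -0.0]
force: [0.1, -0.6, 0.0]
finger_gap: 0.999
gripper_force: 0.0
p [0.398  0.1175 0.3035] yang 0.205 turn deg [-0.  -0.  -0.8] F [ 0.1 -0.6  0. ] gap 0.999 gf 0.0 t 1.65 q [ 0.02  0.14  1.83  0.    1.18 -0.19]
0.052 0.063 0.087 -0.000 -0.000 -0.009
```

View pics/wrist1.png

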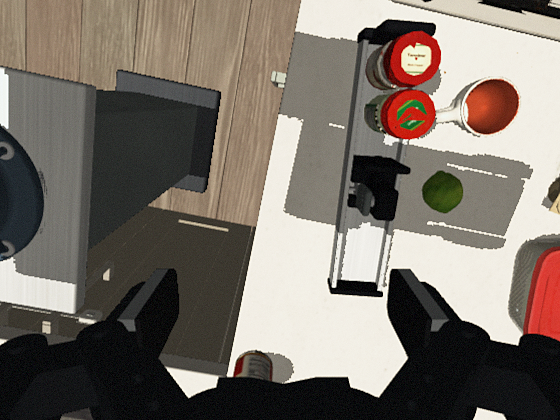

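The wrist view shows the rack running from the cheek at (400,30) to the cap at (356,289). The stop's face plate is at about (382,168) and its pillar at (380,193), with the button on the left at (360,197). The jars are at (413,58) and (408,113), and part of the tin is at (255,365).

```bash
python3 - <<'E'
from h import *
s=dict(np.load("wrist1.npz")); P=cloud(s); im=s["image"]
z=P[...,2]
print("table z",np.nanmedian(z[150:260,310:325]))
# red caps
hsv=cv2.cvtColor(im,cv2.COLOR_RGB2HSV)
for (u,v) in ((413,58),(408,113)):
    w=P[v-32:v+32,u-36:u+36].reshape(-1,3); q=w[(w[:,2]>0.108)&(w[:,2]<.125)]
    print("cap",cv2.minEnclosingCircle(q[:,:2].astype(np.float32)),np.median(q[:,2]),len(q))
# rack parts: walls points z 0.02-0.045 in region
reg=np.zeros(z.shape,bool); reg[20:300,325:445]=True
m=reg&(z>0.028)&(z<0.05)
q=P[m]; r=cv2.minAreaRect(q[:,:2].astype(np.float32)); print("walls",r,len(q))
for z0 in np.arange(0.02,0.1,0.005):
    k=reg&(z>=z0)&(z<z0+.005); print(round(z0,3),k.sum(),end="; ")
dk=reg&(z>0.06)&(z<0.1); dk[:,:]=dk&(np.indices(z.shape)[0]>140)
for yaw in (0.18,0.2,0.22,0.24):
    c,si=np.cos(yaw),np.sin(yaw)
    x=q[:,0]*c+q[:,1]*si; y=-q[:,0]*si+q[:,1]*c
    h=np.histogram(x,np.arange(x.min(),x.max()+.002,.002)); print("\n",yaw,h[0],h[1][0].round(3), np.percentile(x,[1,99]).round(3),np.percentile(y,[.3,99.7]).round(3))
np.save("stop.npy",P[dk]); print(len(P[dk]))
E
```

```text
table z 7.996664674522858e-05
cap ((0.4880073070526123, 0.2455364316701889), 0.023876765742897987) 0.11464606706691868 2242
cap ((0.496164470911026, 0.2061784565448761), 0.02659914642572403) 0.11451966402410008 2047
walls ((0.534296452999115, 0.1326109617948532), (0.12823113799095154, 0.315314382314682), 7.464188098907471) 4404
0.02 539; 0.025 748; 0.03 2679; 0.035 681; 0.04 391; 0.045 248; 0.05 210; 0.055 275; 0.06 231; 0.065 227; 0.07 328; 0.075 864; 0.08 634; 0.085 353; 0.09 644; 0.095 166; 
 0.18 [ 11  40  84 144 167 190 210 233 269 247 161 126 171 166  97  81  95  68
  74  57  42  41  31  25  15  16  15  26  26  34  31  67 109 136 107 102
  76  62  30   8   0   0   0   0   0   0   0   0   0   0  20  33  21  29
  50  49  63  62  72  76  80  72  52  20  10   3   2] 0.478 [0.481 0.603] [-0.121  0.193]

 0.2 [ 11  30  61 101 118 125 143 144 152 178 220 259 198 138 118 204 118  97
  96  71  81  44  42  37  36  29  14  21  16  32  28  53  83 122 130  63
  61  67  71  43  25   6   4   0   0   0   0   0   0   0   0   0  12  33
  28  44  68  56  61  71  82  72  80  62  26  12   4   2   1] 0.475 [0.479 0.603] [-0.131  0.183]

 0.22 [ 11  28  44  80  92  96 106 110 108 116 143 148 194 212 223 146 108 185
 160 134  83  80  67  47  39  43  31  35  19  24  23  44  74  98 110  97
  64  37  40  72  54  39  12   6   8   0   0   0   0   0   0   0   0   0
   7  31  38  67  76  65  72  67  78  74  80  36  16   4   2   1] 0.473 [0.477 0.603] [-0.142  0.173]

 0.24 [ 11  22  35  76  65  79  93  90  90  89  98 103 126 143 170 193 161 172
 133 116 213 166  96  99  50  46  35  44  36  31  35  35  60  87  92  91
  86  59  21  34  43  65  45  33   8   5   5   5   0   0   0   0   0   0
   0   0   4  30  65  80  81  72  71  80  73  71  56  21   7   2   1] 0.47 [0.475 0.603] [-0.152  0.163]
1731
```

```bash
python3 - <<'E'
from h import *
s=dict(np.load("wrist1.npz")); P=cloud(s); z=P[...,2]
reg=np.zeros(z.shape,bool); reg[20:300,325:445]=True
q=P[reg&(z>0.029)&(z<0.037)]
best=max(np.arange(0,0.28,.005),key=lambda a:np.histogram(q[:,0]*np.cos(a)+q[:,1]*np.sin(a),np.arange(.4,.7,.002))[0].__pow__(2).sum())
print("yaw",best)
A=P[reg&(z>0.02)&(z<0.1)]
for yaw in (best-.01,best,best+.01):
    c,si=np.cos(yaw),np.sin(yaw); T=lambda p:np.c_[p[:,0]*c+p[:,1]*si,-p[:,0]*si+p[:,1]*c,p[:,2]]
    w=T(q); h=np.histogram(w[:,0],np.arange(.46,.58,.002)); print(yaw,h[0])
yaw=best; c,si=np.cos(yaw),np.sin(yaw); T=lambda p:np.c_[p[:,0]*c+p[:,1]*si,-p[:,0]*si+p[:,1]*c,p[:,2]]
w=T(q); w=w[w[:,0]<.58]
h=np.histogram(w[:,1],np.arange(-.15,.22,.004)); print("y",list(zip(h[1].round(3),h[0]))[:12])
S=T(np.load("stop.npy")); 
for lo,hi in ((.06,.074),(.074,.083),(.083,.1)):
    k=S[(S[:,2]>lo)&(S[:,2]<hi)&(S[:,0]<.58)]; print(lo,"x",np.percentile(k[:,0],[1,10,50,90,99]).round(3),"y",np.percentile(k[:,1],[1,10,50,90,99]).round(3),len(k))
C=T(A[A[:,2]>.055]); C=C[(C[:,1]>.17)&(C[:,0]<.58)]; print("cheek y",np.percentile(C[:,1],[1,50,99]).round(3))
for p in ((.488,.2455),(.496,.206)): print("jar",T(np.array([[*p,0]])).round(4))
E
```

```text
yaw 0.125
0.115 [  0   0   0   0   0   0   0   0   0   6  34 203 418 452 282 141  72  73
  87  83  59  45  43  40  42  31  20   8  11   9  13  10  14  14  16  25
  25  29  30  33  24  40 150 209 174  79   7   0   0   0   0   0   0   0
   0   0   0   0   0]
0.125 [  0   0   0   0   0   0   0   0   0   0   4  41 436 450 432 130  92  73
  85  92  61  48  41  43  42  36  25  13   7  13  12  11  11  13  17  24
  25  24  32  31  29  14 170 200 197  74   3   0   0   0   0   0   0   0
   0   0   0   0   0]
0.135 [  0   0   0   0   0   0   0   0   0   0   0  12 269 471 450 274  62 101
  67 104  73  49  44  39  47  39  32  14  10  13  10  11  13  13  12  21
  27  25  30  30  34  16 155 204 197  83   0   0   0   0   0   0   0   0
   0   0   0   0   0]
y [(np.float64(-0.15), np.int64(0)), (np.float64(-0.146), np.int64(0)), (np.float64(-0.142), np.int64(0)), (np.float64(-0.138), np.int64(0)), (np.float64(-0.134), np.int64(0)), (np.float64(-0.13), np.int64(0)), (np.float64(-0.126), np.int64(0)), (np.float64(-0.122), np.int64(0)), (np.float64(-0.118), np.int64(0)), (np.float64(-0.114), np.int64(0)), (np.float64(-0.11), np.int64(0)), (np.float64(-0.106), np.int64(0))]
0.06 x [0.493 0.495 0.509 0.526 0.537] y [0.033 0.04  0.062 0.086 0.086] 271
0.074 x [0.493 0.496 0.51  0.534 0.54 ] y [0.033 0.046 0.08  0.085 0.086] 542
0.083 x [0.496 0.498 0.514 0.526 0.529] y [0.03  0.034 0.047 0.059 0.063] 918
cheek y [0.171 0.212 0.222]
jar [[0.5148 0.1827 0.    ]]
jar [[0.5178 0.1426 0.    ]]
```

```bash
python3 - <<'E'
from h import *
plan([0.507,0.1116,0.053],0.127,10)
# loose objects from the new scene/side views
for n in ("scene","side"):
    s=dict(np.load(n+"1.npz")); P=cloud(s); z=P[...,2]
    m=(z>0.02)&(z<0.23)&(P[...,0]>0.3)&(P[...,0]<0.6)&(P[...,1]>-0.5)&(P[...,1]<-0.12)
    k,l,stt,c=cv2.connectedComponentsWithStats(m.astype(np.uint8))
    for i in range(1,k):
        if stt[i,4]<40: continue
        q=P[l==i]; print(n,c[i].round(),stt[i,4],"lo",np.percentile(q,2,0).round(3),"hi",np.percentile(q,98,0).round(3))
    hsv=cv2.cvtColor(s["image"],cv2.COLOR_RGB2HSV)
    red=((hsv[...,0]<8)|(hsv[...,0]>172))&(hsv[...,1]>140)&(hsv[...,2]>60)&m&(z>.08)
    k,l,stt,c=cv2.connectedComponentsWithStats(red.astype(np.uint8))
    for i in range(1,k):
        if stt[i,4]<15: continue
        q=P[l==i]; print("red",c[i].round(),stt[i,4],"lo",np.percentile(q,3,0).round(3),"hi",np.percentile(q,97,0).round(3))
s=dict(np.load("wrist1.npz")); P=cloud(s); q=P[345:380,232:275].reshape(-1,3); q=q[q[:,2]>.03]
print("tin",np.percentile(q,2,0).round(3),np.percentile(q,98,0).round(3))
E
```

```text
p [0.3987 0.1174 0.3035] yang 0.205 turn deg [ 0.  -0.   4.4] F [-0.4  0.5 -0.4] gap 0.994 gf 0.0 t 1.8 q [ 0.02  0.14  1.82  0.    1.17 -0.19]
-0.069 0.262 0.626 0.000 -0.000 0.005
-0.067 0.262 0.626 0.000 -0.000 0.005
-0.065 0.263 0.626 0.000 -0.000 0.005
-0.063 0.263 0.626 0.000 -0.000 0.005
-0.061 0.264 0.626 0.000 -0.000 0.005
-0.059 0.264 0.626 0.000 -0.000 0.005
-0.057 0.265 0.626 0.000 -0.000 0.005
-0.055 0.265 0.626 0.000 -0.000 0.005
-0.053 0.266 0.626 0.000 -0.000 0.005
-0.051 0.266 0.626 0.000 -0.000 0.005
scene [297. 257.] 83 lo [ 0.489 -0.245  0.022] hi [ 0.518 -0.233  0.091]
side [327. 262.] 1292 lo [ 0.389 -0.455  0.022] hi [ 0.519 -0.162  0.199]
red [335. 262.] 19 lo [ 0.404 -0.307  0.097] hi [ 0.42  -0.278  0.105]
tin [ 0.385 -0.181  0.03 ] [0.441 0.126 0.378]
```

```bash
python3 -m crank '-0.13 0.53 0.2 0 0 0.01;-0.13 0.53 0.2 0 0 0.01;-0.13 0.53 0.2 0 0 0.01;-0.13 0.53 0.2 0 0 0.01;-0.1 0.53 0.2 0 0 0.01' 0.3 20 >/dev/null
python3 -m crank '0 0 0.8 0 0 0;0 0 0.8 0 0 0;0 0 0.8 0 0 0;0 0 0.8 0 0 0;0 0 0.3 0 0 0'
python3 - <<'E'
from h import *
plan([0.507,0.1116,0.053],0.127,3)
s=snapshot("wrist"); save(s,"wrist2"); np.savez("wrist2.npz",**s)
E
```

```text
t: 2.8
tcp_pos: [0.5036, 0.1143, 0.1204]
tool_rot: [0.659, 0.752, -0.002, -0.003]
force: [-0.4, 0.4, 1.0]
finger_gap: 0.65
gripper_force: 0.0
p [0.5036 0.1143 0.1204] yang 0.132 turn deg [-0.4 -0.1  0.3] F [-0.4  0.4  1. ] gap 0.65 gf 0.0 t 2.8 q [ 0.01  0.55  1.8   0.    0.79 -0.13]
-0.027 0.029 0.561 -0.001 -0.000 0.001
-0.027 0.028 0.561 -0.001 -0.000 0.001
-0.026 0.026 0.561 -0.001 -0.000 0.001
```

View pics/wrist2.png

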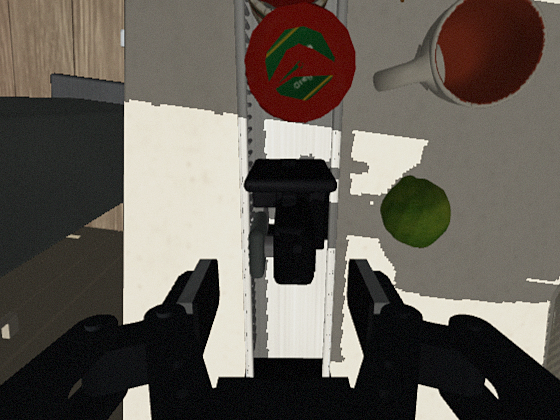

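The view is as planned. The plate is at (290,175), the pillar spans columns 272–328 and the button is at about (258,250). The fingers straddle them, about 3 mm left of centre, and the lime at (415,212) is clear. I'll go down, squeeze the grip and slide the stop out.

```bash
python3 -m crank '-0.027 0.035 0.56 0 0 0;-0.027 0.03 0.56 0 0 0;-0.027 0.03 0.56 0 0 0;0 0 0 0 0 0;0 0 0 0 0 0'
python3 -m crank '0 0 0 0 0 0;0 0 0 0 0 0;0 0 0 0 0 0;0 0 0 0 0 0;0 0 0 0 0 0' -1 22
python3 -c "
from h import *
plan([0.507,0.1116,0.053],0.127,1)"
```

```text
t: 3.35
tcp_pos: [0.5112, 0.1108, 0.0569]
tool_rot: [0.66, 0.752, 0.0, 0.0]
force: [0.4, 0.3, -0.5]
finger_gap: 0.648
gripper_force: 0.0
t: 3.85
tcp_pos: [0.5071, 0.1104, 0.0574]
tool_rot: [0.659, 0.752, -0.002, -0.002]
force: [-6.9, -1.2, 8.7]
finger_gap: 0.313
gripper_force: 23.0
p [0.5071 0.1104 0.0574] yang 0.131 turn deg [-0.4 -0.   0.2] F [-6.9 -1.2  8.7] gap 0.313 gf 23.0 t 3.85 q [-0.    0.67  1.83 -0.    0.65 -0.13]
0.031 0.001 0.110 -0.004 -0.000 0.003
```

```bash
python3 -m crank '-0.1 -0.05 0 0 0 0;-0.3 0 0 0 0 0;-0.4 0 0 0 0 0;-0.4 0 0 0 0 0;-0.3 0 0 0 0 0'
python3 -m crank '-0.3 0 0 0 0 0;-0.3 0 0 0 0 0;-0.3 0 0 0 0 0;-0.17 0 0 0 0 0;0 0 0 0 0 0'
python3 -c "
from h import *
plan([0.5205,0.0055,0.053],0.127,1)"
```

```text
t: 4.35
tcp_pos: [0.515, 0.0498, 0.0574]
tool_rot: [0.659, 0.752, -0.001, -0.001]
force: [-3.9, 1.6, 10.0]
finger_gap: 0.307
gripper_force: 25.8
t: 4.85
tcp_pos: [0.5206, 0.0066, 0.0574]
tool_rot: [0.66, 0.752, -0.001, -0.001]
force: [-5.2, -2.1, 10.0]
finger_gap: 0.313
gripper_force: 25.6
p [0.5206 0.0066 0.0574] yang 0.13 turn deg [-0.2  0.   0.2] F [-5.2 -2.1 10. ] gap 0.313 gf 25.6 t 4.85 q [-0.2   0.67  1.83 -0.    0.65 -0.33]
-0.027 -0.005 0.109 -0.002 0.000 0.002
```

```bash
python3 -m crank '0 0 0 0 0 0;0 0 0 0 0 0;0 0 0 0 0 0;0 0 -0.4 0 0 0;0 0 -0.7 0 0 0' 0.35
python3 -m crank '0 0 -0.8 0 0 0;0 0 -0.8 0 0 0;-0.7 -0.2 -0.8 0 0 0;-0.9 -0.3 -0.8 0 0 0;-0.9 -0.3 -0.8 0 0 0' 1
python3 -m crank '-0.9 -0.3 -0.5 0 0 0;-0.9 -0.4 -0.5 0 0 0;-0.8 -0.4 0 0 0 0;0 0 0 0 0 0;0 0 0 0 0 0'
python3 - <<'E'
from h import *
plan([0.43,-0.2,0.3],0.127,1)
s=snapshot("wrist"); save(s,"wrist3"); np.savez("wrist3.npz",**s)
E
```

```text
t: 5.35
tcp_pos: [0.5221, 0.0081, 0.0995]
tool_rot: [0.66, 0.751, -0.0, -0.001]
force: [0.4, -0.6, 0.5]
finger_gap: 0.672
gripper_force: 0.0
t: 5.85
tcp_pos: [0.5041, -0.0962, 0.2621]
tool_rot: [0.659, 0.752, 0.001, 0.002]
force: [2.4, -0.7, -0.9]
finger_gap: 0.997
gripper_force: 0.0
t: 6.35
tcp_pos: [0.4733, -0.2048, 0.3004]
tool_rot: [0.661, 0.751, 0.0, 0.001]
force: [0.1, 1.4, 0.1]
finger_gap: 1.0
gripper_force: 0.0
p [ 0.4733 -0.2048  0.3004] yang 0.128 turn deg [0.1 0.  0. ] F [0.1 1.4 0.1] gap 1.0 gf 0.0 t 6.35 q [-0.63  0.3   1.62  0.    1.23 -0.75]
0.257 -1.059 0.009 0.001 0.000 0.000
```

View pics/wrist3.png

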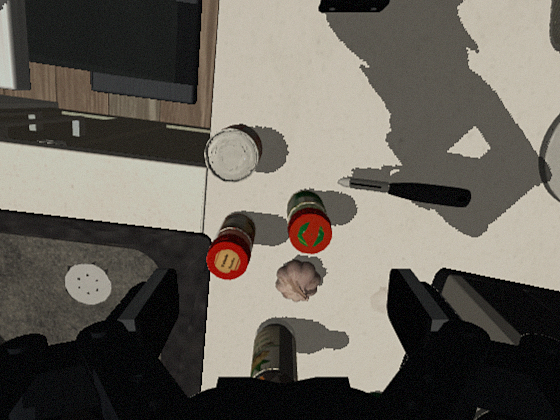

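The view shows the tin at (233,153), the green-capped jar at (314,235), the cream-capped jar at (230,258), the garlic at (299,280) and the bottle at (273,350). The peeler is at (410,190).

```bash
python3 - <<'E'
from h import *
s=dict(np.load("wrist3.npz")); P=cloud(s)
for nm,(u,v),r,lo,hi in (("A",(312,230),32,.099,.115),("B",(229,258),32,.099,.115),("tin",(233,153),32,.062,.08),("garlic",(299,280),28,.03,.08),("bottle",(273,350),35,.12,.25)):
    w=P[v-r:v+r,u-r:u+r].reshape(-1,3); q=w[(w[:,2]>lo)&(w[:,2]<hi)]
    c,rr=cv2.minEnclosingCircle(q[:,:2].astype(np.float32)); print(nm,np.round(c,4),round(rr,4),"med",np.median(q,0).round(4),"pmid",((np.percentile(q,1,0)+np.percentile(q,99,0))/2).round(4),len(q))
plan([0.505,-0.25,0.076],0.127,1)
E
```

```text
A [ 0.5085 -0.2552] 0.0222 med [ 0.508  -0.2537  0.1064] pmid [ 0.5084 -0.2548  0.1043] 1438
B [ 0.4277 -0.2956] 0.0224 med [ 0.4277 -0.2937  0.1063] pmid [ 0.4278 -0.2949  0.1039] 1358
tin [ 0.4181 -0.1926] 0.0286 med [ 0.4179 -0.1922  0.0693] pmid [ 0.4181 -0.1923  0.0698] 2340
garlic [ 0.5123 -0.3517] 0.0275 med [ 0.5115 -0.3463  0.0391] pmid [ 0.5126 -0.3506  0.043 ] 1123
bottle [ 0.4966 -0.4258] 0.0059 med [ 0.4961 -0.4266  0.1207] pmid [ 0.4966 -0.4262  0.1209] 8
p [ 0.4733 -0.2038  0.3001] yang 0.129 turn deg [ 0.  -0.   0.1] F [ 0.1  0.3 -0.4] gap 0.998 gf 0.0 t 6.4 q [-0.62  0.3   1.62  0.    1.23 -0.75]
-1.249 0.633 5.603 0.000 -0.000 0.001
```

```bash
python3 -m crank '-0.28 0.14 0.6 0 0 0;-0.28 0.14 0.6 0 0 0;-0.28 0.14 0.6 0 0 0;-0.28 0.14 0.6 0 0 0;-0.28 0.15 0.6 0 0 0' 0.45 30 >/dev/null
python3 -m crank '0 0 0.7 0 0 0;0 0 0.7 0 0 0;0 0 0.4 0 0 0;0 0 0 0 0 0;0 0 0 0 0 0' >/dev/null
python3 -c "
from h import *
plan([0.5085,-0.255,0.072],0.127,1)"
```

```text
p [ 0.5092 -0.2548  0.108 ] yang 0.131 turn deg [-0.  -0.   0.3] F [-0.3 -1.   0.1] gap 0.727 gf 0.0 t 7.4 q [-0.66  0.62  1.68  0.    0.84 -0.79]
-0.003 -0.017 0.901 -0.000 -0.000 0.003
```

```bash
python3 -m crank '0 -0.015 0.5 0 0 0;0 0 0.4 0 0 0;0 0 0 0 0 0;0 0 0 0 0 0;0 0 0 0 0 0' >/dev/null
python3 -m crank '0 0 0 0 0 0;0 0 0 0 0 0;0 0 0 0 0 0;0 0 0 0 0 0;0 0 0 0 0 0' -1 30
python3 -m crank '0 0 -0.2 0 0 0;0 0 -0.5 0 0 0;0 0 -0.8 0 0 0;0 0 -0.8 0 0 0;0 0 -0.7 0 0 0'
python3 -c "
from h import *
plan([0.5014,0.1548,0.20],0.127,14)"
```

```text
t: 8.4
tcp_pos: [0.5086, -0.2564, 0.0733]
tool_rot: [0.66, 0.751, 0.0, 0.001]
force: [-0.6, 0.4, 6.2]
finger_gap: 0.513
gripper_force: 30.1
t: 8.9
tcp_pos: [0.5078, -0.2559, 0.1937]
tool_rot: [0.66, 0.751, 0.0, 0.0]
force: [0.8, -0.1, -1.4]
finger_gap: 0.508
gripper_force: 30.8
p [ 0.5078 -0.2559  0.1937] yang 0.13 turn deg [0.  0.  0.2] F [ 0.8 -0.1 -1.4] gap 0.508 gf 30.8 t 8.9 q [-0.66  0.5   1.62  0.    1.03 -0.79]
0.729 0.083 -0.011 0.000 0.000 0.000
0.729 0.083 -0.011 0.000 0.000 0.000
0.729 0.083 -0.011 0.000 0.000 0.000
0.729 0.083 -0.011 0.000 0.000 0.000
0.729 0.083 -0.011 0.000 0.000 0.000
0.729 0.083 -0.011 0.000 0.000 0.000
0.729 0.083 -0.011 0.000 0.000 0.000
0.729 0.082 -0.011 0.000 0.000 0.000
0.729 0.082 -0.011 0.000 0.000 0.000
0.729 0.082 -0.011 0.000 0.000 0.000
0.729 0.082 -0.011 0.000 0.000 0.000
0.729 0.082 -0.011 0.000 0.000 0.000
0.729 0.082 -0.011 0.000 0.000 0.000
0.729 0.082 -0.011 0.000 0.000 0.000
```

```bash
python3 -m crank '0.3 0.05 0 0 0 0;0.6 0.08 -0.05 0 0 0;0.8 0.1 -0.05 0 0 0;0.8 0.1 -0.05 0 0 0;0.8 0.1 -0.05 0 0 0' >/dev/null
python3 -m crank '0.8 0.1 0 0 0 0;0.8 0.1 0 0 0 0;0.8 0.1 0 0 0 0;0.8 0.1 0 0 0 0;0.8 0.1 0 0 0 0' >/dev/null
python3 -m crank '0.8 0.1 0 0 0 0;0.8 0.1 0 0 0 0;0.6 0.03 0 0 0 0;0.4 0 0 0 0 0;0.3 0 0 0 0 0' >/dev/null
python3 -m crank '0 0 0 0 0 0;0 0 0 0 0 0;0 0 0 0 0 0;0 0 0 0 0 0;0 0 0 0 0 0'
python3 - <<'E'
from h import *
plan([0.5014,0.1548,0.087],0.127,1)
s=snapshot("wrist"); save(s,"wrist4"); np.savez("wrist4.npz",**s)
E
```

```text
t: 10.9
tcp_pos: [0.5013, 0.1539, 0.2001]
tool_rot: [0.66, 0.751, -0.0, 0.0]
force: [-0.3, 0.3, -0.7]
finger_gap: 0.513
gripper_force: 30.9
p [0.5013 0.1539 0.2001] yang 0.129 turn deg [-0.   0.   0.1] F [-0.3  0.3 -0.7] gap 0.513 gf 30.9 t 10.9 q [ 0.08  0.44  1.72 -0.    0.99 -0.04]
0.021 0.004 2.828 -0.000 0.000 0.001
```

View pics/wrist4.png

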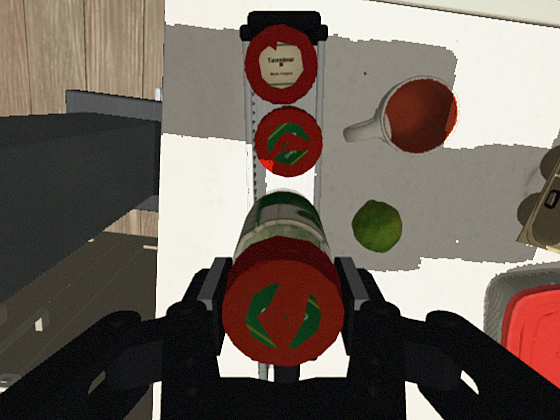

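The held jar hangs in the fingers at (283,300). The rack jars are at (281,62) and (288,142), and the rack's walls look centred at about column 287, so I'll check the centring by depth.

```bash
python3 - <<'E'
from h import *
s=dict(np.load("wrist4.npz")); P=cloud(s); z=P[...,2]
yaw=.127; c,si=np.cos(yaw),np.sin(yaw); T=lambda p:np.c_[p[:,0]*c+p[:,1]*si,-p[:,0]*si+p[:,1]*c,p[:,2]]
for u,v in ((281,62),(288,142)):
    q=T(P[v-42:v+42,u-42:u+42].reshape(-1,3)); q=q[(q[:,2]>.108)&(q[:,2]<.125)]; print("jar x'y'",((np.percentile(q,1,0)+np.percentile(q,99,0))/2).round(4),(np.percentile(q,99,0)-np.percentile(q,1,0)).round(4))
q=T(P[40:250,235:345].reshape(-1,3)); q=q[(q[:,2]>.029)&(q[:,2]<.045)]
print(np.histogram(q[:,0],np.arange(.476,.56,.002)))
q=T(P[5:40,235:335].reshape(-1,3)); q=q[(q[:,2]>.07)&(q[:,2]<.1)]; print("cheek",np.percentile(q,[1,99],0).round(4))
q=T(P[190:385,200:360].reshape(-1,3)); 
for a,b in ((.1,.13),(.13,.16),(.16,.19),(.205,.24)):
    k=q[(q[:,2]>a)&(q[:,2]<b)&(abs(q[:,0]-.517)<.028)]; print("held",a,len(k),np.percentile(k,[2,98],0).round(4) if len(k) else "")
st=telemetry.sense(); print("tcp'",T(st["tcp_pos"][None]).round(4))
E
```

```text
jar x'y' [0.5157 0.1837 0.1144] [0.0408 0.0406 0.0042]
jar x'y' [0.5207 0.1392 0.1139] [0.04   0.0451 0.0046]
(array([  0,   0,   0,   0, 224, 345, 292, 141,   0,   0,   0,   0,   0,
         0,   0,   0,   0,   0,   1,   1,   0,   0,   0,   0,   0,   0,
         0,   0,   0,   0,   0,   3,   3,   3, 220, 314, 334, 115,   0,
         0,   0,   0]), array([0.476, 0.478, 0.48 , 0.482, 0.484, 0.486, 0.488, 0.49 , 0.492,
       0.494, 0.496, 0.498, 0.5  , 0.502, 0.504, 0.506, 0.508, 0.51 ,
       0.512, 0.514, 0.516, 0.518, 0.52 , 0.522, 0.524, 0.526, 0.528,
       0.53 , 0.532, 0.534, 0.536, 0.538, 0.54 , 0.542, 0.544, 0.546,
       0.548, 0.55 , 0.552, 0.554, 0.556, 0.558, 0.56 ]))
cheek [[0.4938 0.209  0.0711]
 [0.5414 0.2208 0.0817]]
held 0.1 8 [[0.5014 0.1046 0.1286]
 [0.5317 0.1098 0.1297]]
held 0.13 659 [[0.4967 0.0988 0.1319]
 [0.5367 0.1127 0.1595]]
held 0.16 1335 [[0.4963 0.0983 0.1609]
 [0.5371 0.1127 0.1895]]
held 0.205 15630 [[0.4918 0.0714 0.207 ]
 [0.5419 0.1115 0.2394]]
tcp' [[0.5168 0.0893 0.2001]]
```

```bash
python3 -m crank '0 0.03 0.6 0 0 0;0 0 0.6 0 0 0;0 0 0.6 0 0 0;0 0 0.5 0 0 0;0 0 0.3 0 0 0' >/dev/null
python3 -m crank '0 0 0.2 0 0 0;0 0 0.12 0 0 0;0 0 0.02 0 0 0;0 0 0 0 0 0;0 0 0 0 0 0'
python3 -c "
from h import *
plan([0.5014,0.1548,0.0815],0.127,1)"
```

```text
t: 11.95
tcp_pos: [0.5029, 0.1549, 0.0832]
tool_rot: [0.66, 0.751, 0.001, 0.001]
force: [-0.2, 0.2, -1.2]
finger_gap: 0.509
gripper_force: 30.9
p [0.5029 0.1549 0.0832] yang 0.13 turn deg [0.1 0.  0.2] F [-0.2  0.2 -1.2] gap 0.509 gf 30.9 t 11.95 q [ 0.09  0.63  1.8   0.    0.71 -0.04]
0.003 -0.038 0.042 0.001 0.000 0.002
```

```bash
python3 -m crank '0 0 0.04 0 0 0;0 0 0 0 0 0;0 0 0 0 0 0;0 0 0 0 0 0;0 0 0 0 0 0' >/dev/null
python3 -m crank '0 0 0 0 0 0;0 0 0 0 0 0;0 0 0 0 0 0;0 0 -0.2 0 0 0;0 0 -0.5 0 0 0' 0.45
python3 -m crank '0 0 -0.8 0 0 0;0 0 -0.8 0 0 0;-0.3 0 -0.7 0 0 0;-0.6 -0.2 0 0 0 0;-0.9 -0.3 0 0 0 0' >/dev/null
python3 -m crank '-0.9 -0.3 0 0 0 0;-0.9 -0.3 0 0 0 0;-0.9 -0.3 0 0 0 0;-0.9 -0.3 0 0 0 0;-0.9 -0.3 0 0 0 0' >/dev/null
python3 -m crank '-0.9 -0.3 0 0 0 0;-0.9 -0.3 0 0 0 0;-0.9 -0.3 0 0 0 0;-0.9 -0.3 0 0 0 0;-0.6 -0.12 0 0 0 0' >/dev/null
python3 -m crank '-0.4 0 0.4 0 0 0;0 0 0.8 0 0 0;0 0 0.8 0 0 0;0 0 0.4 0 0 0;0 0 0 0 0 0'
python3 - <<'E'
from h import *
plan([0.4278,-0.295,0.072],0.127,1)
s=snapshot("wrist"); P=cloud(s)
st=telemetry.sense()
q=P.reshape(-1,3); q=q[(q[:,2]>.1)&(q[:,2]<.112)&(np.hypot(q[:,0]-.428,q[:,1]+.295)<.035)]
print(((np.percentile(q,1,0)+np.percentile(q,99,0))/2).round(4),len(q))
E
```

```text
t: 12.95
tcp_pos: [0.501, 0.1546, 0.1081]
tool_rot: [0.66, 0.751, -0.002, -0.001]
force: [-0.2, -0.8, 0.4]
finger_gap: 0.726
gripper_force: 0.0
t: 14.95
tcp_pos: [0.4257, -0.2935, 0.1031]
tool_rot: [0.66, 0.751, 0.0, -0.003]
force: [0.8, 0.6, 0.6]
finger_gap: 0.724
gripper_force: 0.0
p [ 0.4257 -0.2935  0.1031] yang 0.129 turn deg [-0.2 -0.3  0.1] F [0.8 0.6 0.6] gap 0.724 gf 0.0 t 14.95 q [-0.82  0.58  1.81 -0.    0.75 -0.95]
-0.048 0.050 0.776 -0.002 -0.003 0.002
[ 0.4274 -0.2953  0.1058] 7432
```

```bash
python3 -m crank '-0.045 0.045 0.4 0 0 0;0 0 0.36 0 0 0;0 0 0 0 0 0;0 0 0 0 0 0;0 0 0 0 0 0' >/dev/null
python3 -m crank '0 0 0 0 0 0;0 0 0 0 0 0;0 0 0 0 0 0;0 0 0 0 0 0;0 0 0 0 0 0' -1 30
python3 -m crank '0 0 -0.2 0 0 0;0 0 -0.5 0 0 0;0 0 -0.8 0 0 0;0 0 -0.8 0 0 0;0 0 -0.8 0 0 0'
python3 -c "
from h import *
plan([0.5092,0.1012,0.20],0.127,1)"
```

```text
t: 16.0
tcp_pos: [0.4294, -0.2968, 0.0756]
tool_rot: [0.66, 0.751, -0.0, 0.001]
force: [-1.3, -0.9, 5.4]
finger_gap: 0.512
gripper_force: 29.8
t: 16.5
tcp_pos: [0.4288, -0.2959, 0.1999]
tool_rot: [0.66, 0.751, 0.0, -0.0]
force: [0.3, -0.6, 0.0]
finger_gap: 0.513
gripper_force: 30.7
p [ 0.4288 -0.2959  0.1999] yang 0.13 turn deg [-0.  -0.   0.2] F [ 0.3 -0.6  0. ] gap 0.513 gf 30.7 t 16.5 q [-0.82  0.43  1.73  0.    0.99 -0.95]
9.583 3.278 0.002 -0.000 -0.000 0.002
```

```bash
python3 -m crank '0.3 0.1 0 0 0 0;0.6 0.2 0 0 0 0;0.8 0.27 0 0 0 0;0.8 0.27 0 0 0 0;0.8 0.27 0 0 0 0' >/dev/null
python3 -m crank '0.8 0.27 0 0 0 0;0.8 0.27 0 0 0 0;0.8 0.27 0 0 0 0;0.8 0.27 0 0 0 0;0.8 0.27 0 0 0 0' >/dev/null
python3 -m crank '0.8 0.27 0 0 0 0;0.6 0.25 0 0 0 0;0.5 0.2 0 0 0 0;0.38 0.1 0 0 0 0;0 0 0 0 0 0' >/dev/null
python3 -m crank '0 0 0 0 0 0;0 0 0 0 0 0;0 0 0 0 0 0;0 0 0 0 0 0;0 0 0 0 0 0'
python3 - <<'E'
from h import *
plan([0.5092,0.1012,0.0836],0.127,1)
s=snapshot("wrist"); save(s,"wrist5"); np.savez("wrist5.npz",**s)
P=cloud(s); z=P[...,2]
yaw=.127; c,si=np.cos(yaw),np.sin(yaw); T=lambda p:np.c_[p[:,0]*c+p[:,1]*si,-p[:,0]*si+p[:,1]*c,p[:,2]]
q=T(P.reshape(-1,3)); 
k=q[(q[:,2]>.106)&(q[:,2]<.125)&(abs(q[:,0]-.517)<.035)&(q[:,1]>.05)]
print(np.histogram(k[:,1],np.arange(.05,.22,.005)),k[:,:].mean(0))
k3=k[(k[:,1]>.06)&(k[:,1]<.116)]; print("jar3",((np.percentile(k3,1,0)+np.percentile(k3,99,0))/2).round(4))
for a,b in ((.13,.16),(.16,.19),(.205,.24)):
    k=q[(q[:,2]>a)&(q[:,2]<b)&(abs(q[:,0]-.517)<.028)]; print("held",a,len(k),np.percentile(k,[2,98],0).round(4) if len(k) else "")
print("tcp'",T(telemetry.sense()["tcp_pos"][None]).round(4))
E
```

```text
t: 18.5
tcp_pos: [0.5097, 0.1001, 0.1985]
tool_rot: [0.66, 0.751, -0.0, -0.0]
force: [0.6, 0.6, -1.5]
finger_gap: 0.512
gripper_force: 30.8
p [0.5097 0.1001 0.1985] yang 0.129 turn deg [-0.   0.   0.1] F [ 0.6  0.6 -1.5] gap 0.512 gf 30.8 t 18.5 q [-0.02  0.43  1.73 -0.    0.98 -0.15]
0.028 -0.008 2.873 -0.000 0.000 0.001
(array([  0,   0,   0,  25, 273, 407, 500, 557, 604, 526, 477, 387,  98,
       292, 491, 602, 670, 681, 641, 611, 474, 181, 178,   0,   0,   0,
         0,   0,   0,   0,   0,   0,   0]), array([0.05 , 0.055, 0.06 , 0.065, 0.07 , 0.075, 0.08 , 0.085, 0.09 ,
       0.095, 0.1  , 0.105, 0.11 , 0.115, 0.12 , 0.125, 0.13 , 0.135,
       0.14 , 0.145, 0.15 , 0.155, 0.16 , 0.165, 0.17 , 0.175, 0.18 ,
       0.185, 0.19 , 0.195, 0.2  , 0.205, 0.21 , 0.215])) [0.51945648 0.11711899 0.11442358]
jar3 [0.5185 0.0925 0.1138]
held 0.13 778 [[0.4969 0.0452 0.1307]
 [0.5359 0.0586 0.1595]]
held 0.16 1382 [[0.4979 0.0449 0.1608]
 [0.5375 0.0588 0.1898]]
held 0.205 15207 [[0.4929 0.0175 0.2109]
 [0.5428 0.0575 0.2385]]
tcp' [[0.5183 0.0349 0.1986]]
```

View pics/wrist5.png

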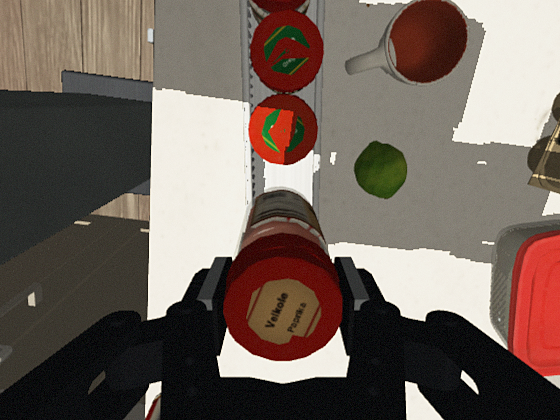

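The third jar stands at (283,130) and the held jar is upright and centred over the free bay, so I'll lower it.

```bash
python3 -m crank '0.03 -0.01 0.6 0 0 0;0 0 0.6 0 0 0;0 0 0.6 0 0 0;0 0 0.5 0 0 0;0 0 0.3 0 0 0' >/dev/null
python3 -m crank '0 0 0.15 0 0 0;0 0 0.07 0 0 0;0 0 0.02 0 0 0;0 0 0 0 0 0;0 0 0 0 0 0'
python3 -m crank '0 0 0 0 0 0;0 0 0 0 0 0;0 0 0 0 0 0;0 0 -0.2 0 0 0;0 0 -0.5 0 0 0' 0.45
python3 -m crank '0 0 -0.6 0 0 0;0 0 -0.6 0 0 0;0 0 -0.5 0 0 0;-0.3 0 -0.3 0 0 0;-0.6 0 0 0 0 0' 0.35
python3 -c "
from h import *
plan([0.5206,0.0066,0.18],0.127,1)"
```

```text
t: 19.55
tcp_pos: [0.5096, 0.1018, 0.0856]
tool_rot: [0.66, 0.751, 0.0, 0.001]
force: [-0.1, 0.5, -0.7]
finger_gap: 0.516
gripper_force: 30.8
t: 20.05
tcp_pos: [0.5078, 0.1018, 0.1123]
tool_rot: [0.66, 0.751, -0.001, -0.001]
force: [0.2, -0.0, 0.9]
finger_gap: 0.724
gripper_force: 0.0
t: 20.55
tcp_pos: [0.5147, 0.0662, 0.1951]
tool_rot: [0.659, 0.752, 0.001, 0.002]
force: [0.3, 0.5, -0.7]
finger_gap: 0.676
gripper_force: 0.0
p [0.5147 0.0662 0.1951] yang 0.132 turn deg [0.2 0.  0.3] F [ 0.3  0.5 -0.7] gap 0.676 gf 0.0 t 20.55 q [-0.09  0.43  1.74  0.    0.96 -0.22]
-1.497 -0.053 0.380 0.003 0.001 0.003
```

```bash
python3 -m crank '-0.5 -0.02 0.1 0 0 0;-0.5 -0.02 0.1 0 0 0;-0.3 -0.01 0.1 0 0 0;-0.2 0 0.08 0 0 0;0 0 0 0 0 0' >/dev/null
python3 - <<'E'
from h import *
plan([0.5206,0.0066,0.0565],0.127,1)
s=snapshot("wrist"); save(s,"wrist6"); np.savez("wrist6.npz",**s)
P=cloud(s); yaw=.127; c,si=np.cos(yaw),np.sin(yaw); T=lambda p:np.c_[p[:,0]*c+p[:,1]*si,-p[:,0]*si+p[:,1]*c,p[:,2]]
q=T(P.reshape(-1,3)); st=q[(q[:,2]>.084)&(q[:,2]<.1)&(abs(q[:,0]-.517)<.035)&(q[:,1]<.0)]
print("pillar",np.percentile(st,[1,50,99],0).round(4))
print("tcp'",T(telemetry.sense()["tcp_pos"][None]).round(4))
E
```

```text
p [0.5193 0.0055 0.1771] yang 0.128 turn deg [-0.1 -0.   0.1] F [-0.1 -0.3  0.2] gap 0.676 gf 0.0 t 21.05 q [-0.2   0.46  1.75 -0.    0.93 -0.33]
0.023 0.039 3.016 -0.001 -0.000 0.001
pillar [[ 0.4968 -0.075   0.0848]
 [ 0.5172 -0.0582  0.0914]
 [ 0.5309 -0.043   0.0935]]
tcp' [[ 0.5158 -0.0597  0.1773]]
```

View pics/wrist6.png

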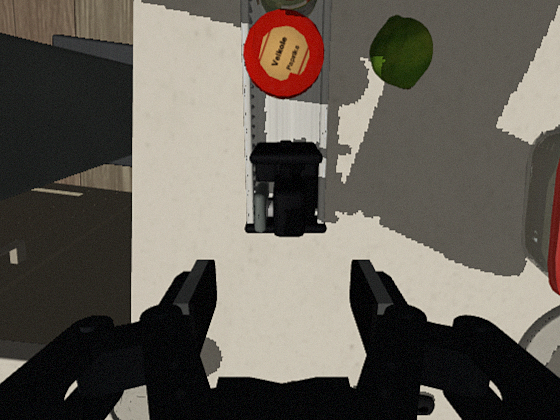

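The last jar stands upright at (284,53), and the stop with its button out is at (285,190) as expected. I'll descend, squeeze the grip and push the stop toward the row.

```bash
python3 -m crank '0.02 0.03 0.7 0 0 0;0 0 0.7 0 0 0;0 0 0.7 0 0 0;0 0 0.6 0 0 0;0 0 0.3 0 0 0' >/dev/null
python3 -m crank '0 0 0 0 0 0;0 0 0 0 0 0;0 0 0 0 0 0;0 0 0 0 0 0;0 0 0 0 0 0' -1 22
python3 -m crank '0.1 0 0 0 0 0;0.15 0 0 0 0 0;0.15 0 0 0 0 0;0.1 0 0 0 0 0;0 0 0 0 0 0'
python3 -m crank '0.1 0 0 0 0 0;0.1 0 0 0 0 0;0.1 0 0 0 0 0;0.05 0 0 0 0 0;0 0 0 0 0 0'
python3 -c "
from h import *
yaw=.127; c,si=np.cos(yaw),np.sin(yaw); p=telemetry.sense()['tcp_pos']; f=telemetry.sense()['force']
print('yprime',-p[0]*si+p[1]*c,'fy',-f[0]*si+f[1]*c)
plan([0.5206,0.0066,0.0565],0.127,1)"
```

```text
t: 22.1
tcp_pos: [0.5204, 0.0075, 0.0584]
tool_rot: [0.66, 0.752, -0.0, -0.0]
force: [-1.5, 0.8, 2.1]
finger_gap: 0.315
gripper_force: 24.8
t: 22.6
tcp_pos: [0.5178, 0.0278, 0.0584]
tool_rot: [0.66, 0.752, 0.0, 0.0]
force: [-1.9, 1.2, 5.7]
finger_gap: 0.307
gripper_force: 24.9
t: 23.1
tcp_pos: [0.5161, 0.0415, 0.0584]
tool_rot: [0.66, 0.752, 0.0, 0.0]
force: [-1.9, 0.4, 6.2]
finger_gap: 0.313
gripper_force: 24.9
yprime -0.02421350176215093 fy 0.6031677759853147
p [0.5161 0.0415 0.0584] yang 0.13 turn deg [0.  0.  0.2] F [-1.9  0.4  6.2] gap 0.313 gf 24.9 t 23.1 q [-0.14  0.66  1.84 -0.    0.64 -0.27]
-0.879 -0.001 0.049 0.000 0.000 0.002
```

```bash
cat > f.py <<'E'
from h import *
yaw=.127; c,si=np.cos(yaw),np.sin(yaw); s=telemetry.sense(); p=s['tcp_pos']; f=s['force']
print('yprime',round(-p[0]*si+p[1]*c,4),'fy',round(-f[0]*si+f[1]*c,2),'z',p[2].round(4),'gap',round(s['finger_gap'],3),'gf',round(s['gripper_force'],1),'t',round(s['t'],2))
E
python3 -m crank '0.05 0 0 0 0 0;0.05 0 0 0 0 0;0.02 0 0 0 0 0;0 0 0 0 0 0;0 0 0 0 0 0' >/dev/null; python3 f.py
python3 -m crank '0.04 0 0 0 0 0;0.03 0 0 0 0 0;0 0 0 0 0 0;0 0 0 0 0 0;0 0 0 0 0 0' >/dev/null; python3 f.py
python3 -m crank '0.03 0 0 0 0 0;0.02 0 0 0 0 0;0 0 0 0 0 0;0 0 0 0 0 0;0 0 0 0 0 0' >/dev/null; python3 f.py
```

```text
yprime -0.0198 fy -0.37 z 0.0584 gap 0.314 gf 24.9 t 23.6
yprime -0.0171 fy -0.98 z 0.0584 gap 0.31 gf 24.9 t 24.1
yprime -0.0151 fy -0.74 z 0.0584 gap 0.314 gf 24.9 t 24.6
```

```bash

python3 -m crank '0.04 0 0 0 0 0;0.01 0 0 0 0 0;0 0 0 0 0 0;0 0 0 0 0 0;0 0 0 0 0 0' >/dev/null; python3 f.py
python3 -m crank '0.04 0 0 0 0 0;0.01 0 0 0 0 0;0 0 0 0 0 0;0 0 0 0 0 0;0 0 0 0 0 0' >/dev/null; python3 f.py
python3 -m crank '0.04 0 0 0 0 0;0.01 0 0 0 0 0;0 0 0 0 0 0;0 0 0 0 0 0;0 0 0 0 0 0' >/dev/null; python3 f.py
```

```text
yprime -0.0132 fy -2.1 z 0.0585 gap 0.314 gf 24.8 t 25.1
yprime -0.0114 fy -1.17 z 0.0584 gap 0.312 gf 24.8 t 25.6
yprime -0.0093 fy -2.44 z 0.0584 gap 0.307 gf 24.8 t 26.1
```

```bash

python3 -m crank '0.04 0 0 0 0 0;0 0 0 0 0 0;0 0 0 0 0 0;0 0 0 0 0 0;0 0 0 0 0 0' >/dev/null; python3 f.py
python3 -m crank '0.04 0 0 0 0 0;0 0 0 0 0 0;0 0 0 0 0 0;0 0 0 0 0 0;0 0 0 0 0 0' >/dev/null; python3 f.py
python3 - <<'E'
from h import *
s=snapshot("wrist"); save(s,"wrist7"); np.savez("wrist7.npz",**s)
s=snapshot("scene"); cv2.imwrite("pics/scene7.png",cv2.resize(s["image"][270:390,150:290,::-1],None,fx=4,fy=4,interpolation=cv2.INTER_CUBIC))
E
```

```text
yprime -0.0077 fy -2.82 z 0.0585 gap 0.31 gf 24.8 t 26.6
yprime -0.0063 fy -2.39 z 0.0585 gap 0.315 gf 24.8 t 27.1
```

View pics/wrist7.png

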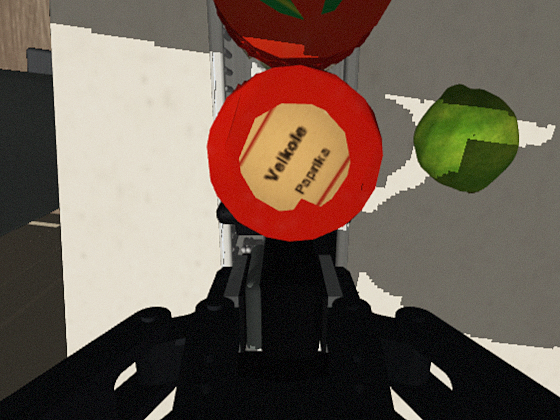

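```bash
python3 - <<'E'
from h import *
s=dict(np.load("wrist7.npz"));P=cloud(s); yaw=.127; c,si=np.cos(yaw),np.sin(yaw); T=lambda p:np.c_[p[:,0]*c+p[:,1]*si,-p[:,0]*si+p[:,1]*c,p[:,2]]
Q=T(P.reshape(-1,3)).reshape(P.shape)
m=(s["image"][...,0]>90); 
q=Q[75:245,205:390].reshape(-1,3); q=q[(q[:,2]>.11)&(q[:,2]<.12)]
print("jar4",np.percentile(q,[1,99],0).round(4)); A=np.c_[q[:,:2],np.ones(len(q))]; print("tilt slope",np.linalg.lstsq(A,q[:,2],rcond=None)[0])
q=Q[0:60,215:390].reshape(-1,3); q=q[(q[:,2]>.108)&(q[:,2]<.12)]; print("jar3 lower edge",np.percentile(q,[1],0).round(4)); A=np.c_[q[:,:2],np.ones(len(q))]; print(np.linalg.lstsq(A,q[:,2],rcond=None)[0])
E
```

```text
jar4 [[0.5002 0.0334 0.1131]
 [0.5402 0.072  0.1162]]
tilt slope [0.00036122 0.00754129 0.11402612]
jar3 lower edge [[0.5038 0.0763 0.1098]]
[-0.00230647  0.08965626  0.10826976]
```

```bash

python3 -m crank '0.04 0 0 0 0 0;0 0 0 0 0 0;0 0 0 0 0 0;0 0 0 0 0 0;0 0 0 0 0 0' >/dev/null; python3 f.py
python3 -m crank '0.03 0 0 0 0 0;0 0 0 0 0 0;0 0 0 0 0 0;0 0 0 0 0 0;0 0 0 0 0 0' >/dev/null; python3 f.py
```

```text
yprime -0.0049 fy -3.54 z 0.0584 gap 0.308 gf 24.7 t 27.7
yprime -0.0047 fy -8.52 z 0.0585 gap 0.313 gf 24.5 t 28.2
```

```bash

python3 -m crank '-0.03 0 0 0 0 0;0 0 0 0 0 0;0 0 0 0 0 0;0 0 0 0 0 0;0 0 0 0 0 0' >/dev/null; python3 f.py
python3 -m crank '0 0 0 0 0 0;0 0 0 0 0 0;0 0 0 0 0 0;0 0 -0.4 0 0 0;0 0 -0.7 0 0 0' 0.35 >/dev/null
python3 -m crank '0 0 -0.7 0 0 0;0 0 -0.7 0 0 0;0 0 -0.4 0 0 0;0 0 -0.1 0 0 0;0 0 0 0 0 0'; python3 f.py
cat > b.py <<'E'
from h import *
import sys
yaw=.127; c,si=np.cos(yaw),np.sin(yaw); T=lambda p:np.c_[p[:,0]*c+p[:,1]*si,-p[:,0]*si+p[:,1]*c,p[:,2]]
if len(sys.argv)>1: s=dict(np.load(sys.argv[1])); yc=-.059
else: s=snapshot("wrist"); np.savez("last.npz",**s); yc=-.0045
Q=T(cloud(s).reshape(-1,3))
k=Q[(Q[:,2]>.08)&(Q[:,2]<.1)&(abs(Q[:,0]-.517)<.03)&(abs(Q[:,1]-yc)<.025)]
print("n",len(k),"y",np.percentile(k[:,1],[1,50,99]).round(4))
k=k[abs(k[:,1]-yc)<.012]
print("x hist from .49",np.histogram(k[:,0],np.arange(.490,.542,.002))[0])
r=Q[(Q[:,2]>.108)&(Q[:,2]<.12)&(abs(Q[:,0]-.517)<.03)&(Q[:,1]>0)]
h,e=np.histogram(r[:,1],np.arange(.02,.22,.003)); print("caps",list(zip(e.round(3),h)))
E
python3 b.py wrist6.npz; python3 b.py
```

```text
yprime -0.005 fy -4.42 z 0.0585 gap 0.309 gf 24.7 t 28.7
t: 29.7
tcp_pos: [0.5142, 0.0614, 0.1782]
tool_rot: [0.66, 0.751, 0.001, 0.001]
force: [-0.5, -0.1, -0.4]
finger_gap: 0.672
gripper_force: 0.0
yprime -0.0042 fy -0.02 z 0.1782 gap 0.672 gf 0.0 t 29.7
n 2176 y [-0.0749 -0.058  -0.043 ]
x hist from .49 [  0   0  14  71 103 103 108  59  36  58 100 101 101 102 102 100  98  99
 100  94  79  10   0   0   0   0]
caps [(np.float64(0.02), np.int64(321)), (np.float64(0.023), np.int64(388)), (np.float64(0.026), np.int64(427)), (np.float64(0.029), np.int64(449)), (np.float64(0.032), np.int64(472)), (np.float64(0.035), np.int64(482)), (np.float64(0.038), np.int64(485)), (np.float64(0.041), np.int64(482)), (np.float64(0.044), np.int64(460)), (np.float64(0.047), np.int64(456)), (np.float64(0.05), np.int64(376)), (np.float64(0.053), np.int64(310)), (np.float64(0.056), np.int64(163)), (np.float64(0.059), np.int64(4)), (np.float64(0.062), np.int64(0)), (np.float64(0.065), np.int64(0)), (np.float64(0.068), np.int64(0)), (np.float64(0.071), np.int64(0)), (np.float64(0.074), np.int64(0)), (np.float
[... 3339 characters left out ...]
4(0.155), np.int64(0)), (np.float64(0.158), np.int64(0)), (np.float64(0.161), np.int64(0)), (np.float64(0.164), np.int64(0)), (np.float64(0.167), np.int64(0)), (np.float64(0.17), np.int64(0)), (np.float64(0.173), np.int64(0)), (np.float64(0.176), np.int64(0)), (np.float64(0.179), np.int64(0)), (np.float64(0.182), np.int64(0)), (np.float64(0.185), np.int64(0)), (np.float64(0.188), np.int64(0)), (np.float64(0.191), np.int64(0)), (np.float64(0.194), np.int64(0)), (np.float64(0.197), np.int64(0)), (np.float64(0.2), np.int64(0)), (np.float64(0.203), np.int64(0)), (np.float64(0.206), np.int64(0)), (np.float64(0.209), np.int64(0)), (np.float64(0.212), np.int64(0)), (np.float64(0.215), np.int64(0))]
```

The button stands about 3.5 mm in, so the pawl is on a pin. I'll grip again, shift the stop back about 3 mm, and let go.

```bash
python3 -m crank '0 0 0.7 0 0 0;0 0 0.7 0 0 0;0 0 0.7 0 0 0;0 0 0.6 0 0 0;0 0 0.29 0 0 0' >/dev/null
python3 -m crank '0 0 0 0 0 0;0 0 0 0 0 0;0 0 0 0 0 0;0 0 0 0 0 0;0 0 0 0 0 0' -1 22 >/dev/null; python3 f.py
python3 -m crank '-0.04 0 0 0 0 0;-0.04 0 0 0 0 0;0 0 0 0 0 0;0 0 0 0 0 0;0 0 0 0 0 0' >/dev/null; python3 f.py
python3 -m crank '0 0 0 0 0 0;0 0 0 0 0 0;0 0 0 0 0 0;0 0 -0.4 0 0 0;0 0 -0.7 0 0 0' 0.35 >/dev/null
python3 -m crank '0 0 -0.7 0 0 0;0 0 -0.7 0 0 0;0 0 -0.4 0 0 0;0 0 -0.1 0 0 0;0 0 0 0 0 0' >/dev/null; python3 f.py
sed -i 's/^print("x hist/print("x hist/; s/^h,e=.*//; s/^r=.*//' b.py; python3 b.py
```

```text
yprime -0.0043 fy -0.75 z 0.0583 gap 0.31 gf 25.2 t 30.75
yprime -0.0076 fy 1.26 z 0.0583 gap 0.31 gf 25.2 t 31.25
yprime -0.0077 fy -0.38 z 0.1789 gap 0.673 gf 0.0 t 32.25
n 2134 y [-0.0258 -0.0084  0.0066]
x hist from .49 [  0   0   9  71  88  93  98  48  38  42 103 109 111 110 108 111 109 109
 106  93  69   0   0   0   0   0]
```

```bash
python3 -m crank '0 0 -0.7 0 0 0;0 0 -0.7 0 0 0;0 0 -0.7 0 0 0;0 -0.5 -0.5 0 0 0;0.5 -0.5 -0.4 0 0 0' >/dev/null
python3 -m crank '0.8 -0.5 0 0 0 0;0.8 -0.5 0 0 0 0;0.8 -0.3 0 0 0 0;0.3 0 0 0 0 0;0 0 0 0 0 0'
python3 - <<'E'
from h import *
s=snapshot("wrist"); np.savez("last.npz",**s); P=cloud(s)
yaw=.127; c,si=np.cos(yaw),np.sin(yaw); T=lambda p:np.c_[p[:,0]*c+p[:,1]*si,-p[:,0]*si+p[:,1]*c,p[:,2]]
Q=T(P.reshape(-1,3)).reshape(P.shape)
m=((Q[...,2]>.110)&(Q[...,2]<.12)&(abs(Q[...,0]-.517)<.04)&(Q[...,1]>.02)&(Q[...,1]<.22)).astype(np.uint8)
m=cv2.erode(m,np.ones((5,5)))
k,l,st,cc=cv2.connectedComponentsWithStats(m)
for i in range(1,k):
    if st[i,4]>100:
        q=Q[l==i]; A=np.c_[q[:,:2],np.ones(len(q))]; print(st[i,4],q.mean(0).round(4),"slope",np.linalg.lstsq(A,q[:,2],rcond=None)[0][:2].round(3))
q=Q.reshape(-1,3); q=q[(q[:,2]>.084)&(q[:,2]<.1)&(abs(q[:,0]-.517)<.03)&(q[:,1]<.03)&(q[:,1]>-.05)]; print("pillar",np.percentile(q,[1,99],0).round(4))
E
```

```text
t: 33.3
tcp_pos: [0.4059, 0.1741, 0.2973]
tool_rot: [0.659, 0.752, -0.0, -0.0]
force: [1.5, -0.2, 0.2]
finger_gap: 0.677
gripper_force: 0.0
1591 [0.5152 0.188  0.1151] slope [-0.005 -0.009]
1279 [0.5204 0.145  0.1148] slope [-0.    -0.014]
2203 [0.5206 0.0808 0.1146] slope [-0.002  0.   ]
pillar [[ 0.4958 -0.0226  0.0843]
 [ 0.5002  0.0039  0.0914]]
```

```bash
python3 -c "
from station import manip
print(manip.sign_off())"
```

```text
the job is handed in; nothing more can be done
None
```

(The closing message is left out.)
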